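# Lock a router-table insert ring with its two-pin wrench

### The arm

A 6-joint arm with a two-finger parallel gripper is mounted at the origin on the work surface. World frame = base frame: x ahead of the robot, y to its left, z up, the work surface at z = 0. Lengths are in m, angles in degrees, forces in N, time in s.
With the tool pointing down it reaches from about 0.275 to 0.975 m from the base axis. Payload 8.4 kg.
Tool frame: the origin (TCP) lies midway between the tips of the shut fingers; the grasp point (between the pads) lies 19 mm behind it; z points along the fingers, y is the line along which they close (so a half turn about z gives the same grasp; the last joint's range is limited). The gripper opens to 92 mm and grips with 3 to 60 N. Pads are 20 mm wide; open, the fingers measure 128 mm over their backs; the gripper's body (75 mm by 189 mm) begins 69 mm behind the grasp point.
Start: joints at [-63.449, 20.225, 93.587, -0, 66.188, -0.138], TCP at [0.281, -0.558, 0.191] pointing down, gripper open.
Joint ranges: [-150.9, 150.9], [-52.94, 120.26], [3.33, 152.33], [-74.26, 254.26], [0, 154.13], [-172.89, 172.89]. Speed limits (degrees/s): [127.2, 127.2, 159.86, 180, 180, 180].

### API

Orientations are given as [roll, pitch, yaw] about the fixed x, y, z axes, in that order (R = Rz(yaw) Ry(pitch) Rx(roll)).
In Python, from rig import r gives the robot as it stands. The module is installed in compiled form; this text tells all that it offers.
- The arm moves only by the tool arm_command, never from a script. Its argument "plan" is a list of rows, each an object with "delta_pos": the shift along the tool's x, y, z in cm, a list of three; "spin": the turn about the tool's z in rad. A call has 1 to 8 rows; each row is the pose to reach, as a shift and turn from the pose commanded when the call began, along the tool's axes at that moment; what a row does not reach only later rows make up. A row lasts 1/12 s, in which the tool goes at most 41.7 mm and 7.16 degrees, less where a joint would pass 70% of its speed; a pose out of reach is approached as far as the arm can. A call with a gripper value outside its range is refused whole. "jaw" is the opening in per cent of the stroke, from 0 (shut) to 100 (fully open), set as the call begins (left out, the last holds). The fingers move at their own pace and stop on an object; "force" is the grip in N (left out, the last holds). Time passes only in rows, so rows that repeat a pose let the fingers close. It gives the time, the measured TCP pose, the force, the opening and the grip force at its end, in the units of the state.
- r.sense(): the state, without advancing time (a new reading comes with each control period).
- r.get_image(name): name is "side" or "top"; returns the picture (400x640x3 uint8, red, green, blue); there is no depth.
- r.camera_info(name): a dict with "camera_matrix" (3x3 intrinsics, pixels), "D" ([k1, k2, p1, p2, k3] as OpenCV has them; the pictures are not rectified), "eye" and "attitude" of the camera in the world. Camera axes: x right, y down, z forward; pixel columns grow to the right and rows downward; lengths in m; the calibration is good to about 2 mm. A picture is of the moment at which its call begins. camera_info takes no time and is no camera call.
- r.job_done(): hands the job in; it is judged then, once.
The state is a dict: "clock": time; "joints": joint angles; "qd": joint speeds; "tau": joint torques, N m; "eef_pos": TCP position; "tcp_rot": TCP orientation; "wrist_force": force on the tool from outside, world axes, zero at the start; "wrist_torque": the same for the moment, N m; "opening": finger opening in m; "gripper_force": force on a finger pad.
Only numpy, scipy, OpenCV 4.12 (cv2) and the standard library are available. Lean on these libraries where they do the work, as an engineer would, in place of code of your own. Each camera call takes 0.05 s, during which the arm holds its last target. There are 200 camera calls.

### The job

The red insert ring in the router table's plate has only been caught by hand: lock it. Take the yellow pin wrench from its wooden holder, feel lightly for the ring's two holes and seat both pins right down in them before you turn, then turn the ring clockwise until it comes up against its stop, neither leaning on the wrench nor forcing the ring past that. Put the wrench back upright in its holder, pins fully home, let go, and leave everything else where it lies.

Things in the scene. Friction and masses are not known exactly. Their poses are not given: they have to be found in the camera images.
- router_top: Router table: grey board 400 (x) x 610 (y) x 36 mm fixed on the bench, turned up to 0.15 rad, with a dark plate 235 x 298 mm in its middle and a fence along its far side (near face 140 mm beyond the centre, rising 55 mm above the board). Origin: centre of its underside; x away from the robot, z up.
- ring_centre (a point): Centre of the red insert ring's top face, flush with the plate, 36 mm above the bench; axes are the table's and do not turn with the ring. The ring: 98 mm across, 9.5 thick, centre opening 40, with two opposite round through-holes of 8 mm diameter, each 36 mm from the centre. Under a light push (about 5 N) sliding pins do not turn the stiff ring and drop in where the holes are.
- insert_ring (a joint): Ring's turn, rad, clockwise from above: 0 caught by hand (starts 0 to 0.1), 0.6 locked at its stop; steady friction about 0.3 N m, stays where left, resists sharply at the stop (over 35 N on the pins, about 1.2 N m, is forcing). Hole angle not measured: the line through the holes lies 0.05 to 0.55 rad (differs each time) counter-clockwise of the router table's x axis, less this value.
- wrench_grip (a point): Centre of the yellow pin wrench's upright flat-sided grip, 23 mm above its underside: 56 long (x), 14 thick (y), top 46 mm above the underside. Foot 92 mm long, 10 high, with round 20 mm ends. Two 6 mm steel pins with tapered tips stand 9 mm out below, 36 mm either side of the middle along x. About 0.14 kg (+-30 %). z up, x through both pins; stands in the holder, pins down.
- wrench_foot (a point): Middle of the wrench's underside, between the pins: the shoulder that comes to rest on the ring or on the holder. Same axes as the grip.
- pin_a (a point): Tip of one pin of the wrench (36 mm along the wrench's +x from its middle, 9 mm below the underside).
- pin_b (a point): Tip of the other pin (36 mm along -x, 9 mm below the underside).
- holder_top (a point): Middle of the top face of the wrench's holder, a light wooden block 110 (x) x 44 (y) x 34 mm screwed to the router table left or right of the plate, top 70 mm above the bench. Two holes of 11 mm diameter, 18 deep, lie 36 mm either side along its x axis. The wrench's underside rests on this face when home. z up.
- bit_block: Bystander: dark wooden block 110 x 44 x 30 mm with three router bits standing in it (66 to 74 mm high in all), loose on the router table across the plate from the holder. Origin: centre of its underside.
- spare_ring: Bystander: a spare red insert ring, 98 mm across with a 60 mm opening, 9.5 mm thick, no pin holes, loose on the router table near the robot. Origin: centre of its underside.
- tape_roll: Bystander: black roll of tape, 96 mm across, 25 mm high, loose on the router table near the robot. Origin: centre of its underside.
- push_block: Bystander: orange push block 200 x 76 mm with a black handle, 88 mm high, loose on the bench to the left of the router table. Origin: centre of its underside.
Mind the look-alikes: they are no part of the job. Of the things shaped like the part that bears wrench_grip, the yellow one is meant.

How it is judged (in metres and radians):
On the way, in this order (a step that is already met when the one before it is completed fails the run):
1. both pins are down in the ring's holes (6 mm or more below its face, wrench centred within 4 mm) before the ring has been turned (joint below 0.2) (z of each of pin_a, pin_b in the frame of ring_centre below -0.006 m and horizontal distance between wrench_foot and ring_centre below 0.004 m and value of joint insert_ring below 0.2 rad), for 0.2 s.
2. the ring is turned to its stop (joint above 0.56) by the engaged wrench (z of each of pin_a, pin_b in the frame of ring_centre below -0.003 m and horizontal distance between wrench_foot and ring_centre below 0.004 m and value of joint insert_ring above 0.56 rad), for 0.2 s.
At the end, for the whole second after the job is handed in: The ring is locked (joint above 0.56 of 0.6 rad) and the wrench stands at rest in its holder, both pins home: its underside within 3 mm of the holder's top face, centred within 5 mm, within 0.1 rad of upright, released (value of joint insert_ring above 0.56 rad and horizontal distance between wrench_foot and holder_top below 0.005 m and z of wrench_foot in the frame of holder_top below 0.003 m and angle between wrench_grip's own z axis and vertical below 0.1 rad and linear speed of wrench below 0.02 m/s and velocity of joint insert_ring below 0.05 rad/s); the robot touches nothing.
It fails at once if the ring is being turned (between 0.2 and 0.52, faster than 0.04 rad/s) without both pins at least 3 mm down in its holes (value of joint insert_ring between 0.2 and 0.52 rad and velocity of joint insert_ring above 0.04 rad/s and not (z of each of pin_a, pin_b in the frame of ring_centre below -0.003 m and horizontal distance between wrench_foot and ring_centre below 0.004 m)).
It fails at once if the wrench is forced against the ring with more than 35 N (contact force between wrench and insert_ring above 35 N).
It fails at once if a bystander (bit block, spare ring, tape roll, push block) is moved by more than 20 mm (distance of any of bit_block, spare_ring, tape_roll, push_block from where it was at the start of the episode above 0.02 m).
It also fails if it takes over 67 s, if anything falls off the work surface, if the arm or the gripper's body presses on something with over 40 N, if the wrist force passes 120 N, or if a joint passes its speed limit or range.

## Working session

There is one attempt and no reset: what is moved stays moved. The work goes in short steps, Python scripts to look and compute and a tool call to move; the robot and the scene stay as the last step left them, time stands still between calls to the robot, and variables do not carry over. Pictures are saved under pics/ and viewed, at most 10 in all, crops included, and the job is handed in when it is done.

Besides the shell and the picture viewer there is one more tool, called after "Call:" by a JSON object that holds its "api" and its "payload", one argument or row to a line. arm_command: Moves the arm, as the interface text tells. Its arguments: {"type":"object","properties":{"plan":{"type":"array"},"jaw":{"type":"number"},"force":{"type":"number"}},"required":["plan"]}

```bash
mkdir -p pics
python3 - <<'E'
from rig import r
import cv2
for n in("top","side"):
    cv2.imwrite(f"pics/{n}0.png",r.get_image(n)[:,:,::-1])
    print(r.camera_info(n))
print(r.sense())
E
```

```text
{'camera_matrix': array([[486.40369586,   0.        , 319.482142  ],
       [  0.        , 486.40369586, 198.6083721 ],
       [  0.        ,   0.        ,   1.        ]]), 'D': array([-0.02344943,  0.        ,  0.        ,  0.        ,  0.        ]), 'eye': array([0.33750236, 0.07843226, 1.70532795]), 'attitude': array([-173.34813934,    0.6873217 ,  -91.40542868])}
{'camera_matrix': array([[376.89221964,   0.        , 324.70619312],
       [  0.        , 376.89221964, 197.74506622],
       [  0.        ,   0.        ,   1.        ]]), 'D': array([-0.01019318,  0.        ,  0.        ,  0.        ,  0.        ]), 'eye': array([0.25934699, 0.90689533, 0.95379936]), 'attitude': array([-135.49612196,   -0.51371071, -160.38777246])}
{'clock': 0.1, 'joints': array([-6.34488160e+01,  2.02593313e+01,  9.36239711e+01,  2.21019032e-04,
        6.61881010e+01, -1.36865159e-01]), 'qd': array([-0.10133559, -0.04727992, -0.12415907,  0.00324728,  0.02081152,
        0.05599269]), 'tau': array([ 4.63817523e-04, -5.94907558e+01, -3.34931195e+01,  7.00207427e-02,
        1.84380339e-02, -3.25458802e-05]), 'eef_pos': array([ 0.28050488, -0.55799062,  0.19013623]), 'tcp_rot': array([-1.79928597e+02, -3.72657463e-04,  2.66879596e+01]), 'wrist_force': array([0.39702562, 0.08707363, 0.13246008]), 'wrist_torque': array([ 0.00377126, -0.05241005,  0.02313934]), 'gripper_force': 0.0, 'opening': 0.09195819049254174}
```

View pics/top0.png

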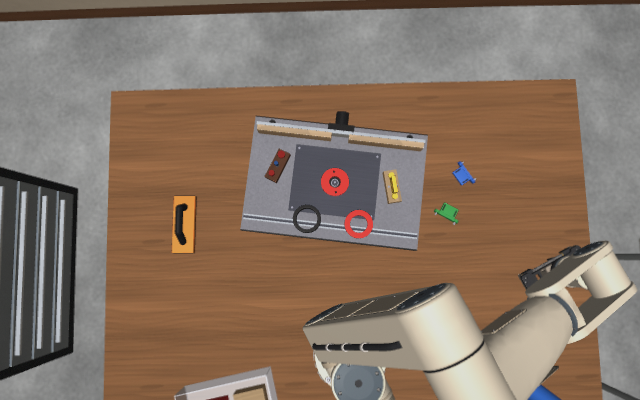

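View pics/side0.png

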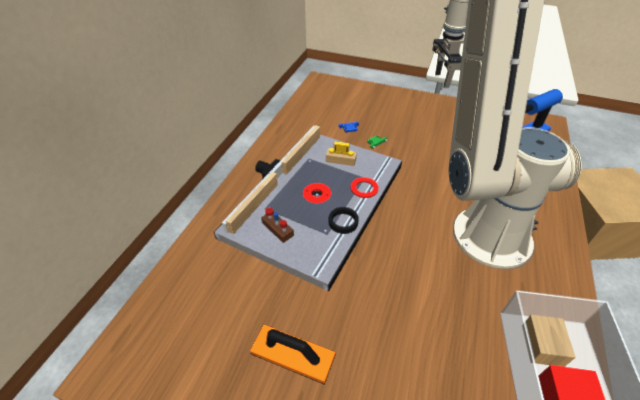

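Top view: yellow wrench in a wooden holder at (393,185), mounted ring at (335,182), spare ring at (358,224), tape at (306,219), bit block at (277,165). Wrench-shaped candidates are yellow (393,185), blue (462,173) and green (447,212). The yellow one fits: it is yellow and stands in the holder. Next I'll enlarge and measure.

```bash
cat > h.py <<'E'
from rig import r
import numpy as np, cv2
from scipy.spatial.transform import Rotation as R
def ray(n,px):
    c=r.camera_info(n); K=c["camera_matrix"]
    u=cv2.undistortPoints(np.array(px,float).reshape(-1,1,2),K,c["D"]).reshape(-1,2)
    d=np.c_[u,np.ones(len(u))]@R.from_euler("xyz",c["attitude"],degrees=True).as_matrix().T
    return c["eye"],d
def plane(n,px,z):
    e,d=ray(n,px); return e+d*((z-e[2])/d[:,2])[:,None]
def proj(n,P):
    c=r.camera_info(n); M=R.from_euler("xyz",c["attitude"],degrees=True).as_matrix().T
    return cv2.projectPoints(np.array(P,float).reshape(-1,1,3),cv2.Rodrigues(M)[0],-M@c["eye"],c["camera_matrix"],c["D"])[0].reshape(-1,2)
def avg(n,k=6): return np.mean([r.get_image(n).astype(float) for _ in range(k)],0).astype(np.uint8)
def hsv(im): return cv2.cvtColor(im,cv2.COLOR_RGB2HSV)
def blobs(m,amin=15):
    n,l,s,c=cv2.connectedComponentsWithStats(m.astype(np.uint8)); return [(l==i,s[i],c[i]) for i in range(1,n) if s[i,4]>=amin]
E
python3 - <<'E'
from h import *
out=[]
for n in("top","side"):
    im=avg(n,4); np.save(f"{n}.npy",im); H=hsv(im).astype(int); h,s,v=H[...,0],H[...,1],H[...,2]
    red=((h<6)|(h>174))&(s>150)&(v>110); yel=(h>22)&(h<32)&(s>170)&(v>120)
    for m,nm,z in((red,"red",.036),(yel,"yel",.085)):
        for b,st,c in blobs(m):
            cnt=max(cv2.findContours(b.astype(np.uint8),0,1)[0],key=cv2.contourArea)
            if st[4]>60: e=cv2.fitEllipse(cnt)
            else: e=0
            print(n,nm,st,c.round(2),plane(n,[c],z).round(4),cv2.minAreaRect(cnt) if nm=="yel" else e)
    b=(310,155,110,60) if n=="top" else (290,130,110,80)
    x,y,w,hh=b
    out.append(cv2.resize(im[y:y+hh,x:x+w],(660,w and int(hh*660/w)),interpolation=cv2.INTER_CUBIC)[:,:,::-1])
cv2.imwrite("pics/crop1.png",cv2.resize(np.vstack(out),None,fx=.7,fy=.7))
E
```

```text
top red [277 150   8   8  46] [280.76 153.59] [[0.6946 0.2252 0.036 ]] 0
top red [321 168  28  28 511] [334.54 181.4 ] [[0.5914 0.04   0.036 ]] ((334.5260314941406, 181.44479370117188), (26.901891708374023, 27.148656845092773), 85.3729248046875)
top red [268 170   6   6  27] [270.89 172.15] [[0.6298 0.2606 0.036 ]] 0
top red [345 210  28  28 380] [358.28 223.42] [[ 0.4435 -0.0374  0.036 ]] ((358.3082580566406, 223.54507446289062), (27.37694549560547, 27.46053123474121), 122.84481811523438)
side red [351 178  27  20 288] [363.77 187.25] [[ 0.4428 -0.0416  0.036 ]] ((363.9654541015625, 187.20132446289062), (19.08816146850586, 26.927719116210938), 97.21731567382812)
side red [303 183  28  20 407] [316.53 192.49] [[0.5895 0.0401 0.036 ]] ((316.52996826171875, 192.5615234375), (19.32808494567871, 27.680095672607422), 88.77964782714844)
side red [266 208   7   8  43] [268.93 210.93] [[0.7066 0.175  0.036 ]] 0
side red [280 220   6   8  38] [282.66 223.42] [[0.642 0.209 0.036]] 0
side red [ 550  365   55   35 1451] [575.75 383.63] [[-0.1968  0.4243  0.036 ]] ((575.1820068359375, 383.6737976074219), (33.794490814208984, 57.66166687011719), 106.75054168701172)
side yel [335 142  14   7  47] [341.89 144.17] [[ 0.5728 -0.1884  0.085 ]] ((341.3586120605469, 145.19656372070312), (13.204231262207031, 5.481002330780029), 4.763641834259033)
side yel [330 149   8   4  20] [333.   150.25] [[ 0.5924 -0.1422  0.085 ]] ((333.53997802734375, 150.21998596191406), (7.35391092300415, 2.5455846786499023), 8.13010311126709)
```

View pics/crop1.png

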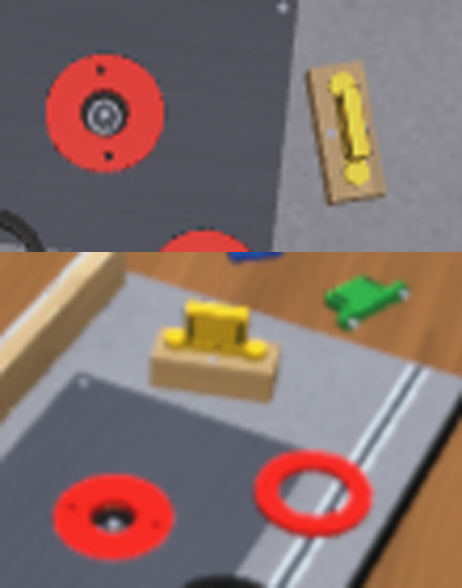

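Run:
```python
from h import *
# ring holes: polar sample at 36mm in both views, about each view's own centre
for n,c0 in(("top",(334.53,181.42)),("side",(316.53,192.5))):
    im=np.load(f"{n}.npy"); c=plane(n,[c0],.036)[0]
    a=np.radians(np.arange(0,360,1.)); val=0
    for rr in(.034,.036,.038):
        p=proj(n,c+np.c_[rr*np.cos(a),rr*np.sin(a),0*a]).astype(np.float32)
        val=val+cv2.remap(im[...,0],p[None,:,0],p[None,:,1],cv2.INTER_CUBIC)[0].astype(float)
    d=np.clip(np.median(val)-val-60,0,None); 
    ang=np.degrees(np.angle((d*np.exp(2j*a)).sum()))/2
    ps=[]
    for s in(0,180):
        w=d*(np.abs((np.degrees(a)-ang-s+180)%360-180)<30); ps.append(np.degrees(np.angle((w*np.exp(1j*a)).sum())))
    print(n,"ring",c.round(4),"hole line",ang.round(2),ps,[int(x) for x in d[::6]])
for n in("top","side"):
    im=np.load(f"{n}.npy"); H=hsv(im).astype(int); h,s,v=H[...,0],H[...,1],H[...,2]
    yel=(h>20)&(h<34)&(s>150)&(v>60)
    for b,st,c in blobs(yel,8): 
        if 380<c[0]<410 or n=="side" and 320<c[0]<360: print(n,"yel",st,c.round(2))
    x0,y0=(375,160) if n=="top" else (318,132)
    print(n); 
im=np.load("top.npy"); H=hsv(im).astype(int)
h,s,v=H[...,0],H[...,1],H[...,2]
wood=np.zeros(h.shape,bool); wood[160:212,375:412]=((h>8)&(h<34)&(s>60)&(v>70))[160:212,375:412]
b=max(blobs(wood),key=lambda t:t[1][4])[0]
cnt=max(cv2.findContours(b.astype(np.uint8),0,1)[0],key=cv2.contourArea)
rc=cv2.minAreaRect(cnt); q=plane("top",cv2.boxPoints(rc),.07)
print("holder",rc,q.round(4).tolist(),q.mean(0))
e=q[1]-q[0] if np.linalg.norm(q[1]-q[0])>np.linalg.norm(q[2]-q[1]) else q[2]-q[1]
print("yaw",np.degrees(np.arctan2(e[1],e[0])),[np.linalg.norm(q[i]-q[i-1]) for i in(0,1)])
# plate: dark, bluish
pl=(v<95)&(s<70); pl[:140]=0;pl[225:]=0;pl[:,:285]=0;pl[:,385:]=0
b=max(blobs(pl),key=lambda t:t[1][4]); cnt=max(cv2.findContours(b[0].astype(np.uint8),0,1)[0],key=cv2.contourArea)
rc=cv2.minAreaRect(cv2.convexHull(cnt)); q=plane("top",cv2.boxPoints(rc),.036); print("plate",rc,q.round(4).tolist(),q.mean(0),np.degrees(np.arctan2(*(q[1]-q[0])[1::-1])))
yy=im[160:212,378:410]; cv2.imwrite("pics/w2.png",np.hstack([cv2.resize(yy,None,fx=11,fy=11,interpolation=cv2.INTER_NEAREST)[:,:,::-1],cv2.resize(np.load("side.npy")[130:182,322:362],None,fx=11,fy=11,interpolation=cv2.INTER_NEAREST)[:,:,::-1]]))
```

```text
top ring [0.5913 0.04   0.036 ] hole line 3.64 [np.float64(4.11859707321601), np.float64(-176.7662636992288)] [217, 350, 0, 0, 0, 0, 0, 0, 0, 0, 0, 0, 0, 0, 0, 0, 0, 0, 0, 0, 0, 0, 0, 0, 0, 0, 0, 0, 0, 0, 336, 348, 0, 0, 0, 0, 0, 0, 0, 0, 0, 0, 0, 0, 0, 0, 0, 0, 0, 0, 0, 0, 0, 0, 0, 0, 0, 0, 0, 0]
side ring [0.5895 0.0401 0.036 ] hole line 3.08 [np.float64(1.4708494813136905), np.float64(-174.33895089035252)] [47, 18, 0, 0, 0, 0, 0, 0, 0, 0, 0, 0, 0, 0, 0, 0, 0, 0, 0, 0, 0, 0, 0, 0, 0, 0, 0, 0, 0, 0, 0, 34, 0, 0, 0, 0, 0, 0, 0, 0, 0, 0, 0, 0, 0, 0, 0, 0, 0, 0, 0, 0, 0, 0, 0, 0, 0, 0, 0, 0]
top yel [388 173  10  26 148] [393.24 185.18]
top
side yel [329 142  25  14 207] [341.28 148.77]
side
holder ((391.662353515625, 186.0587158203125), (32.55482864379883, 13.964306831359863), 80.13418579101562) [[0.617, -0.1217, 0.07], [0.624, -0.1688, 0.07], [0.5137, -0.1829, 0.07], [0.5068, -0.1361, 0.07]] [ 0.56535781 -0.15237044  0.07      ]
yaw -172.70654535113863 [np.float64(0.11114381434006566), np.float64(0.04765226744904657)]
plate ((333.6585388183594, 188.57318115234375), (85.58444213867188, 79.1794204711914), 6.34019136428833) [[0.4505, 0.2083, 0.036], [0.7256, 0.173, 0.036], [0.6839, -0.1233, 0.036], [0.4107, -0.0826, 0.036]] [0.56767742 0.04385338 0.036     ] -7.3002722345159565
```

View pics/w2.png

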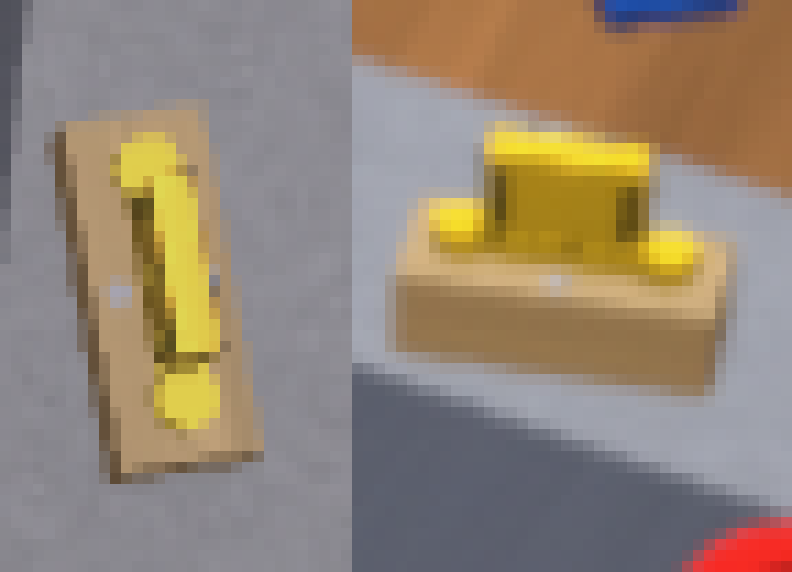

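The crop confirms the target: the yellow wrench stands upright with both feet in the holder, ends near (391,174) and (394.8,195.6) in the top view.

Run:
```python
from h import *
for n,e,g in(("top",[(390.95,174.3),(394.77,195.6)],(394.4,183.5)),("side",[(331.1,149.7),(350.6,152.7)],((352+0,0)))):
    q=plane(n,e,.08); d=q[0]-q[1]
    print(n,q.round(4).tolist(),q.mean(0).round(4),np.linalg.norm(d),np.degrees(np.arctan2(d[1],d[0])))
print("griptop",plane("top",[(394.4,183.5)],.116))
# board edges for table yaw
q=plane("top",[(241,230),(417,249.5),(256,117),(427,134)],.036); print(q.round(4).tolist())
for i in(0,2):
    d=q[i]-q[i+1]; print(np.degrees(np.arctan2(-d[0],d[1])))
# wrench bounding extents by yellow principal axis
s=r.sense(); print(s["eef_pos"],s["tcp_rot"])
```

```text
top [[0.6039, -0.1503, 0.08], [0.5311, -0.1601, 0.08]] [ 0.5675 -0.1552  0.08  ] 0.07347159808399283 7.670012965726464
side [[0.602, -0.1489, 0.08], [0.5287, -0.157, 0.08]] [ 0.5654 -0.1529  0.08  ] 0.07369241291940784 6.344964557377546
griptop [[ 0.56701584 -0.15526855  0.116     ]]
[[0.431, 0.3662, 0.036], [0.3494, -0.2345, 0.036], [0.8287, 0.3108, 0.036], [0.7508, -0.2888, 0.036]]
-7.738940342275214
-7.400383867474084
[ 0.28072765 -0.55840149  0.19076209] [-1.79999310e+02 -1.79103655e-03  2.66900318e+01]
```

```bash
cat >> h.py <<'E'
def go(x,y,z,yaw):
    s=r.sense(); p=np.array([x,y,z])-s["eef_pos"]; M=R.from_euler("xyz",s["tcp_rot"],degrees=True).as_matrix()
    print("t",round(s["clock"],2),"delta cm",(M.T@p*100).round(2),"spin",np.radians((s["tcp_rot"][2]-yaw+180)%360-180).round(4))
    print("tcp",s["eef_pos"].round(4),s["tcp_rot"].round(2),"F",s["wrist_force"].round(2),"T",s["wrist_torque"].round(3),s["opening"])
E
python3 -c "
from h import *
go(.5665,-.154,.19,7.3)"
```

```text
t 0.5 delta cm [ 43.7  -23.3    0.08] spin 0.3384
tcp [ 0.2807 -0.5584  0.1908] [-180.     -0.     26.69] F [-0.04 -0.47  0.09] T [0.028 0.015 0.016] 0.09173821458713884
```

Call:
{"api": "arm_command", "payload": {
  "plan": [
    {"delta_pos": [3.6, -1.9, 0], "spin": 0.04},
    {"delta_pos": [7.2, -3.8, 0], "spin": 0.08},
    {"delta_pos": [10.8, -5.8, 0], "spin": 0.12},
    {"delta_pos": [14.4, -7.7, 0], "spin": 0.16},
    {"delta_pos": [18, -9.6, 0], "spin": 0.2},
    {"delta_pos": [21.6, -11.5, 0], "spin": 0.24},
    {"delta_pos": [25.2, -13.4, 0], "spin": 0.28},
    {"delta_pos": [28.8, -15.4, 0], "spin": 0.338}
  ],
  "jaw": 50
}}

```text
clock: 1.17
eef_pos: [0.4698, -0.2898, 0.1911]
tcp_rot: [180.0, -0.0, 7.2]
wrist_force: [-0.6, 0.3, 0.1]
opening: 0.046
gripper_force: 0.0
```

```bash
python3 -c "
from h import *
go(.5665,-.154,.15,7.3)"
```

```text
t 1.17 delta cm [ 11.3  -12.27   4.11] spin -0.0015
tcp [ 0.4698 -0.2898  0.1911] [ 1.7997e+02 -3.0000e-02  7.2100e+00] F [-0.6   0.29  0.09] T [ 0.032 -0.016 -0.015] 0.046039786035900795
```

Call:
{"api": "arm_command", "payload": {
  "plan": [
    {"delta_pos": [2.5, -2.7, 0]},
    {"delta_pos": [5, -5.4, 0.5]},
    {"delta_pos": [7.5, -8.1, 2]},
    {"delta_pos": [9.7, -10.6, 3]},
    {"delta_pos": [11, -12, 4]},
    {"delta_pos": [11.3, -12.3, 4.1]},
    {"delta_pos": [11.3, -12.3, 4.1]},
    {"delta_pos": [11.3, -12.3, 4.1]}
  ]
}}

```text
invalid input
```

```bash
python3 -c "
from h import *
go(.5665,-.154,.084,7.3)
cv2.imwrite('pics/s3.png',cv2.resize(r.get_image('side')[80:200,270:430],None,fx=5,fy=5,interpolation=2)[:,:,::-1])"
```

```text
t 1.17 delta cm [ 11.29 -12.27  10.71] spin -0.0015
tcp [ 0.4698 -0.2898  0.1911] [ 1.7997e+02 -3.0000e-02  7.2100e+00] F [-0.6   0.29  0.09] T [ 0.032 -0.016 -0.015] 0.046039786035900795
```

View pics/s3.png

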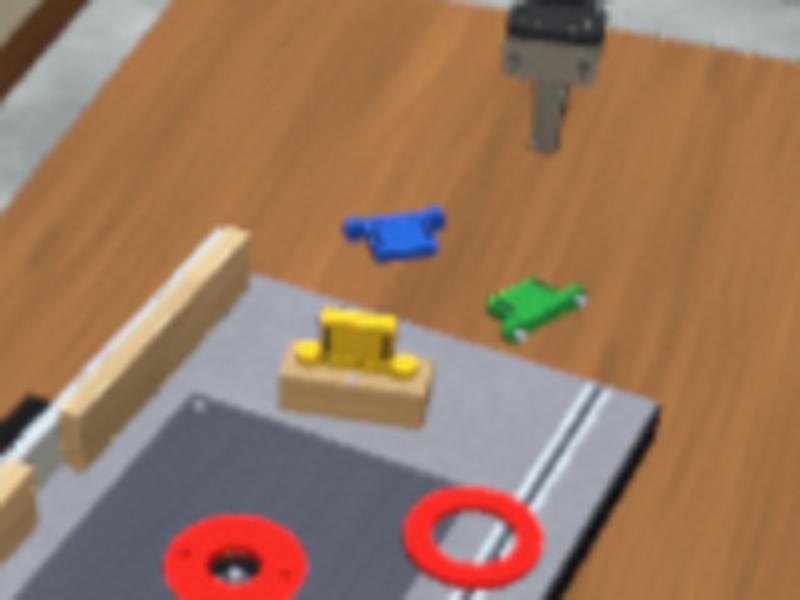

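The move was refused: each row needs a spin value, so the arm has not moved. The crop shows the gripper still away at upper right and the wrench untouched in the holder.

Call:
{"api": "arm_command", "payload": {
  "plan": [
    {"delta_pos": [2.5, -2.7, 0], "spin": 0},
    {"delta_pos": [5, -5.4, 0.5], "spin": 0},
    {"delta_pos": [7.5, -8.1, 2], "spin": 0},
    {"delta_pos": [9.7, -10.6, 3], "spin": 0},
    {"delta_pos": [11, -12, 4], "spin": 0},
    {"delta_pos": [11.3, -12.3, 4.1], "spin": 0},
    {"delta_pos": [11.3, -12.3, 4.1], "spin": 0},
    {"delta_pos": [11.3, -12.3, 4.1], "spin": 0}
  ]
}}

```text
clock: 1.88
eef_pos: [0.565, -0.1557, 0.15]
tcp_rot: [180.0, 0.0, 7.4]
wrist_force: [-0.6, -0.2, -0.1]
opening: 0.0461
gripper_force: 0.0
```

```bash
python3 -c "
from h import *
go(.5665,-.154,.085,7.3)"
```

```text
t 1.88 delta cm [ 0.17 -0.15  6.5 ] spin 0.001
tcp [ 0.565  -0.1557  0.15  ] [1.7998e+02 2.0000e-02 7.3600e+00] F [-0.61 -0.25 -0.11] T [ 0.017  0.025 -0.005] 0.046127544699195173
```

Call:
{"api": "arm_command", "payload": {
  "plan": [
    {"delta_pos": [0.2, -0.1, 2.5], "spin": 0},
    {"delta_pos": [0.2, -0.1, 4.5], "spin": 0},
    {"delta_pos": [0.2, -0.1, 5.8], "spin": 0},
    {"delta_pos": [0.2, -0.1, 6.4], "spin": 0},
    {"delta_pos": [0.2, -0.1, 6.4], "spin": 0}
  ]
}}

```text
clock: 2.3
eef_pos: [0.5659, -0.1549, 0.0852]
tcp_rot: [-180.0, 0.1, 7.2]
wrist_force: [-1.2, 0.4, -0.5]
opening: 0.0457
gripper_force: 0.0
```

Call:
{"api": "arm_command", "payload": {
  "plan": [
    {"delta_pos": [0, 0, 0], "spin": 0},
    {"delta_pos": [0, 0, 0], "spin": 0},
    {"delta_pos": [0, 0, 0], "spin": 0},
    {"delta_pos": [0, 0, 0], "spin": 0},
    {"delta_pos": [0, 0, 0], "spin": 0},
    {"delta_pos": [0, 0, 0], "spin": 0}
  ],
  "jaw": 0,
  "force": 40
}}

```text
clock: 2.8
eef_pos: [0.5675, -0.154, 0.0864]
tcp_rot: [180.0, -0.1, 7.3]
wrist_force: [-0.7, -1.0, 2.8]
opening: 0.0129
gripper_force: 40.0
```

```bash
python3 -c "
from h import *
go(.5665,-.154,.085,7.3)"
```

```text
t 2.8 delta cm [-0.1  -0.01  0.14] spin 0.0005
tcp [ 0.5675 -0.154   0.0864] [ 1.7997e+02 -5.0000e-02  7.3300e+00] F [-0.65 -0.98  2.84] T [-0.153  0.092 -0.026] 0.012859947582384625
```

```bash
cat >> h.py <<'E'
def mean(k=8):
    L=[]
    for _ in range(k): r.get_image("top"); L.append(r.sense())
    f=lambda n:np.array([x[n] for x in L]); y=f("tcp_rot")[:,2]
    print("pos",f("eef_pos").mean(0).round(5),"sd",f("eef_pos").std(0).round(5),"yaw",y.mean().round(3),"F",f("wrist_force").mean(0).round(2),"T",f("wrist_torque").mean(0).round(3),"t",L[-1]["clock"])
    return f("eef_pos").mean(0),y.mean()
E
python3 -c "
from h import *
mean()"
```

```text
pos [ 0.56754 -0.15402  0.08632] sd [2.e-05 1.e-05 2.e-05] yaw 7.332 F [-0.65 -0.69  5.21] T [-0.155  0.131  0.006] t 3.2
```

Call:
{"api": "arm_command", "payload": {
  "plan": [
    {"delta_pos": [0, 0, -0.8], "spin": 0},
    {"delta_pos": [0, 0, -2], "spin": 0},
    {"delta_pos": [0, 0, -3], "spin": 0},
    {"delta_pos": [0, 0, -3], "spin": 0},
    {"delta_pos": [0, 0, -3], "spin": 0}
  ]
}}

```text
clock: 3.62
eef_pos: [0.5678, -0.1539, 0.1169]
tcp_rot: [180.0, -0.1, 7.3]
wrist_force: [-0.3, -0.2, -1.4]
opening: 0.0131
gripper_force: 39.9
```

```bash
python3 -c "
from h import *
p,y=mean()
go(.5665+.024,-.154+.194,p[2],3.6)
for n in ('top','side'):
    im=avg(n,2); np.save(n+'g.npy',im)
a=np.load('topg.npy')[150:215,320:410]; b=np.load('sideg.npy')[110:205,290:370]
cv2.imwrite('pics/g4.png',np.hstack([cv2.resize(a,(600,433),interpolation=2)[:,:,::-1],cv2.resize(b,(200,433),interpolation=2)[:,:,::-1][:, :200]]))"
```

```text
pos [ 0.56687 -0.15374  0.11552] sd [1.6e-04 3.0e-05 2.8e-04] yaw 7.323 F [ 0.04 -0.11 -1.53] T [0.032 0.016 0.004] t 4.0167
t 4.02 delta cm [ 4.810e+00 -1.892e+01 -1.000e-02] spin 0.065
tcp [ 0.5669 -0.1538  0.1154] [-1.7999e+02  3.0000e-02  7.3200e+00] F [ 0.36 -0.93 -1.76] T [0.055 0.027 0.016] 0.013039984374258342
```

View pics/g4.png

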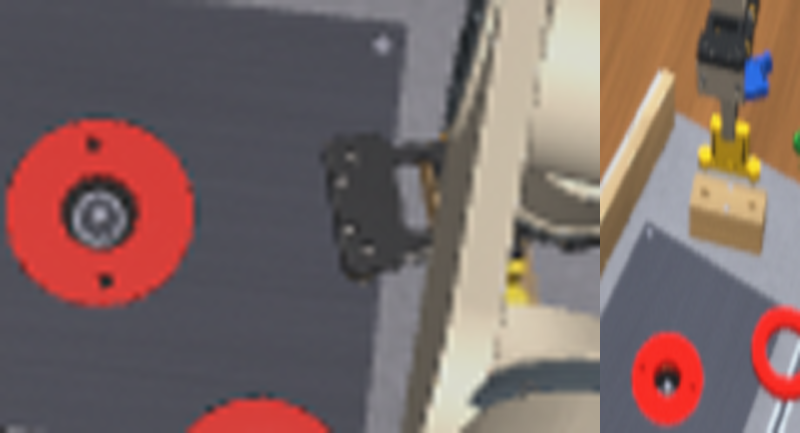

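Top shows the ring clear at left. Side shows the wrench held upright with the pins above the now visible holder holes. Now I'll move over the ring.

Call:
{"api": "arm_command", "payload": {
  "plan": [
    {"delta_pos": [0.5, -2, 0], "spin": 0.01},
    {"delta_pos": [1.3, -5, 0], "spin": 0.02},
    {"delta_pos": [2.1, -8, 0], "spin": 0.03},
    {"delta_pos": [2.9, -11, 0], "spin": 0.04},
    {"delta_pos": [3.7, -14, 0], "spin": 0.05},
    {"delta_pos": [4.4, -17, 0], "spin": 0.065},
    {"delta_pos": [4.8, -18.7, 0], "spin": 0.065},
    {"delta_pos": [4.8, -18.9, 0], "spin": 0.065}
  ]
}}

```text
clock: 4.88
eef_pos: [0.591, 0.0429, 0.1158]
tcp_rot: [-180.0, -0.0, 3.7]
wrist_force: [0.0, -0.7, -0.7]
opening: 0.0136
gripper_force: 39.9
```

Call:
{"api": "arm_command", "payload": {
  "plan": [
    {"delta_pos": [0, 0, 1.5], "spin": 0},
    {"delta_pos": [0, 0, 3], "spin": 0},
    {"delta_pos": [0, 0, 3.5], "spin": 0},
    {"delta_pos": [0, 0, 3.5], "spin": 0},
    {"delta_pos": [0, 0, 3.5], "spin": 0}
  ]
}}

```text
clock: 5.3
eef_pos: [0.5906, 0.0392, 0.0809]
tcp_rot: [180.0, 0.0, 3.6]
wrist_force: [-0.5, -0.4, -1.3]
opening: 0.0132
gripper_force: 39.9
```

```bash
python3 -c "
from h import *
p,y=mean()
im=avg('side',4); np.save('sideh.npy',im)
H=hsv(im).astype(int); h,s,v=H[...,0],H[...,1],H[...,2]
for b,st,c in blobs((h>20)&(h<34)&(s>150)&(v>60),8): print(st,c)
b=im[155:215,285:350]
cv2.imwrite('pics/h5.png',cv2.resize(b,(650,600),interpolation=0)[:,:,::-1])
t=avg('top',2)[150:215,300:380]; np.save('toph.npy',t)
"
```

```text
pos [0.59109 0.03953 0.08144] sd [0.00013 0.00014 0.00015] yaw 3.581 F [-0.16 -0.27 -1.05] T [0.043 0.008 0.   ] t 5.7
[304 175  26  15 192] [317.04166667 182.515625  ]
```

View pics/h5.png

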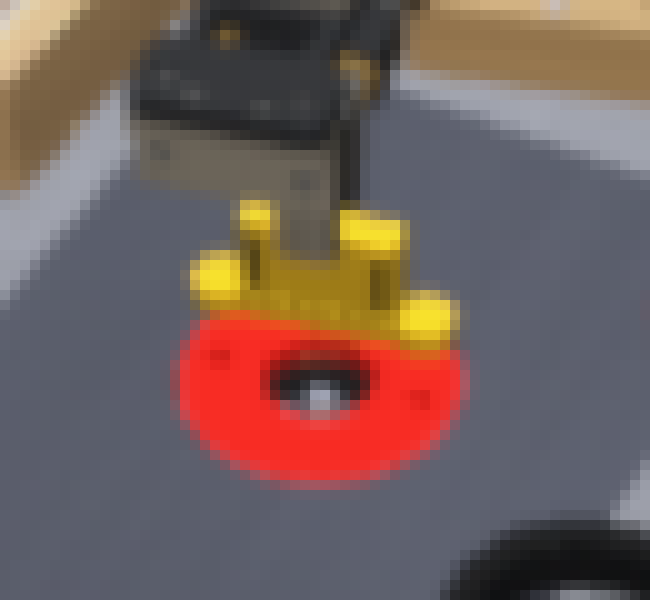

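Side crop: the wrench foot ends are at about (306,182) and (327.3,186), above the ring holes at (306.6,190.1) and (326.6,194.4).

```bash
python3 -c "
from h import *
f=lambda L:[(a/10+284.5,b/10+154.5) for a,b in L]
R_=plane('side',f([(221,356),(421,399)]),.036); W=plane('side',f([(215,275),(428,315)]),.0751)
for q in(R_,W):
    d=q[0]-q[1]; print(q.round(4).tolist(),q.mean(0).round(4),np.linalg.norm(d).round(4),np.degrees(np.arctan2(d[1],d[0])).round(2))
im=np.load('sideh.npy'); H=hsv(im).astype(int)
red=((H[...,0]<6)|(H[...,0]>174))&(H[...,1]>150)&(H[...,2]>110)
import itertools
im0=np.load('side.npy'); print('expected holes px', proj('side',plane('side',[(316.53,192.5)],.036)[0]+np.array([[.036*np.cos(a),.036*np.sin(a),0] for a in (.0628,.0628+np.pi)])))
"
```

```text
[[0.6261, 0.0409, 0.036], [0.5537, 0.0369, 0.036]] [0.5899 0.0389 0.036 ] 0.0725 3.15
[[0.6269, 0.0418, 0.0751], [0.5522, 0.0354, 0.0751]] [0.5896 0.0386 0.0751] 0.0749 4.9
expected holes px [[306.62616441 190.4285555 ]
 [326.5371048  194.59309661]]
```

Call:
{"api": "arm_command", "payload": {
  "plan": [
    {"delta_pos": [0.03, -0.06, 1], "spin": 0},
    {"delta_pos": [0.03, -0.06, 1.7], "spin": 0},
    {"delta_pos": [0.03, -0.06, 1.8], "spin": 0},
    {"delta_pos": [0.03, -0.06, 1.8], "spin": 0},
    {"delta_pos": [0.03, -0.06, 1.8], "spin": 0}
  ]
}}

```text
clock: 6.42
eef_pos: [0.5907, 0.0404, 0.0624]
tcp_rot: [180.0, 0.0, 3.6]
wrist_force: [1.0, -1.0, -0.6]
opening: 0.0134
gripper_force: 39.9
```

Call:
{"api": "arm_command", "payload": {
  "plan": [
    {"delta_pos": [0, 0, 0.1], "spin": 0},
    {"delta_pos": [0, 0, 0.2], "spin": 0},
    {"delta_pos": [0, 0, 0.25], "spin": 0},
    {"delta_pos": [0, 0, 0.25], "spin": 0}
  ]
}}

```text
clock: 6.75
eef_pos: [0.5909, 0.0404, 0.0603]
tcp_rot: [180.0, -0.0, 3.6]
wrist_force: [-0.1, -0.3, -1.2]
opening: 0.0136
gripper_force: 39.9
```

```bash
python3 -c "
from h import *
mean(4)"
```

```text
pos [0.59096 0.04037 0.06038] sd [2.e-05 1.e-05 3.e-05] yaw 3.599 F [ 0.26  0.11 -1.42] T [ 0.031 -0.007 -0.012] t 6.95
```

No contact yet. I'll step down further.

Call:
{"api": "arm_command", "payload": {
  "plan": [
    {"delta_pos": [0, 0, 0.05], "spin": 0},
    {"delta_pos": [0, 0, 0.1], "spin": 0},
    {"delta_pos": [0, 0, 0.15], "spin": 0},
    {"delta_pos": [0, 0, 0.15], "spin": 0}
  ]
}}

```text
clock: 7.28
eef_pos: [0.5909, 0.0404, 0.0587]
tcp_rot: [-180.0, -0.0, 3.6]
wrist_force: [0.1, -0.0, -1.5]
opening: 0.0129
gripper_force: 39.9
```

```bash
python3 -c "
from h import *
mean(4)"
```

```text
pos [0.59096 0.04038 0.05877] sd [2.e-05 1.e-05 1.e-05] yaw 3.598 F [ 0.37  0.24 -1.52] T [ 0.056 -0.056 -0.   ] t 7.4833
```

Call:
{"api": "arm_command", "payload": {
  "plan": [
    {"delta_pos": [0, 0, 0.05], "spin": 0},
    {"delta_pos": [0, 0, 0.1], "spin": 0},
    {"delta_pos": [0, 0, 0.15], "spin": 0},
    {"delta_pos": [0, 0, 0.15], "spin": 0}
  ]
}}

```text
clock: 7.82
eef_pos: [0.5909, 0.0404, 0.0572]
tcp_rot: [-180.0, -0.0, 3.6]
wrist_force: [1.2, 0.9, -1.2]
opening: 0.0131
gripper_force: 39.9
```

```bash
python3 -c "
from h import *
mean(4)"
```

```text
pos [0.59093 0.04039 0.05726] sd [3.e-05 2.e-05 2.e-05] yaw 3.597 F [ 0.57  0.58 -1.74] T [ 0.118 -0.101  0.015] t 8.0167
```

Call:
{"api": "arm_command", "payload": {
  "plan": [
    {"delta_pos": [0.03, -0.03, 0.05], "spin": 0},
    {"delta_pos": [0.03, -0.03, 0.1], "spin": 0},
    {"delta_pos": [0.03, -0.03, 0.2], "spin": 0},
    {"delta_pos": [0.03, -0.03, 0.2], "spin": 0}
  ]
}}

```text
clock: 8.35
eef_pos: [0.591, 0.0406, 0.055]
tcp_rot: [180.0, 0.0, 3.6]
wrist_force: [-0.1, -0.2, -1.3]
opening: 0.0132
gripper_force: 39.9
```

```bash
python3 -c "
from h import *
mean(4)"
```

```text
pos [0.59107 0.04066 0.05519] sd [4.e-05 1.e-05 6.e-05] yaw 3.599 F [-0.32 -0.03 -1.15] T [ 0.04  -0.003  0.007] t 8.55
```

Call:
{"api": "arm_command", "payload": {
  "plan": [
    {"delta_pos": [0, 0, 0.1], "spin": 0},
    {"delta_pos": [0, 0, 0.2], "spin": 0},
    {"delta_pos": [0, 0, 0.2], "spin": 0}
  ]
}}

```text
clock: 8.8
eef_pos: [0.591, 0.0406, 0.053]
tcp_rot: [180.0, 0.0, 3.6]
wrist_force: [-1.0, 0.1, -0.7]
opening: 0.013
gripper_force: 39.9
```

```bash
python3 -c "
from h import *
mean(4)"
```

```text
pos [0.59114 0.04068 0.05322] sd [4.e-05 1.e-05 6.e-05] yaw 3.599 F [ 0.2  -0.19 -1.28] T [ 0.04  -0.013  0.003] t 9.0
```

Call:
{"api": "arm_command", "payload": {
  "plan": [
    {"delta_pos": [0, 0, 0.05], "spin": 0},
    {"delta_pos": [0, 0, 0.1], "spin": 0},
    {"delta_pos": [0, 0, 0.1], "spin": 0}
  ]
}}

```text
clock: 9.25
eef_pos: [0.5913, 0.0407, 0.0524]
tcp_rot: [180.0, -0.0, 3.6]
wrist_force: [0.7, 0.3, -0.3]
opening: 0.0132
gripper_force: 39.9
```

```bash
python3 -c "
from h import *
mean(4)"
```

```text
pos [0.59125 0.04068 0.05238] sd [2.e-05 1.e-05 1.e-05] yaw 3.597 F [-0.35 -0.43  0.73] T [-0.036  0.07   0.007] t 9.45
```

Shoulder contact is felt at z 0.0524, as expected for full seating, so both pins are in. Now I'll turn clockwise.

Call:
{"api": "arm_command", "payload": {
  "plan": [
    {"delta_pos": [0, 0, 0], "spin": 0.02},
    {"delta_pos": [0, 0, 0], "spin": 0.05},
    {"delta_pos": [0, 0, 0], "spin": 0.08},
    {"delta_pos": [0, 0, 0], "spin": 0.11},
    {"delta_pos": [0, 0, 0], "spin": 0.14},
    {"delta_pos": [0, 0, 0], "spin": 0.15},
    {"delta_pos": [0, 0, 0], "spin": 0.15}
  ]
}}

```text
clock: 10.03
eef_pos: [0.5914, 0.0408, 0.0524]
tcp_rot: [-180.0, -0.0, -5.0]
wrist_force: [0.6, 0.1, 0.2]
opening: 0.0136
gripper_force: 40.0
```

```bash
python3 -c "
from h import *
mean(4)"
```

```text
pos [0.59145 0.04077 0.05238] sd [2.e-05 2.e-05 2.e-05] yaw -4.967 F [ 0.94  0.43 -0.  ] T [ 0.278 -0.168  0.288] t 10.2333
```

Call:
{"api": "arm_command", "payload": {
  "plan": [
    {"delta_pos": [0, 0, 0], "spin": 0.03},
    {"delta_pos": [0, 0, 0], "spin": 0.06},
    {"delta_pos": [0, 0, 0], "spin": 0.09},
    {"delta_pos": [0, 0, 0], "spin": 0.12},
    {"delta_pos": [0, 0, 0], "spin": 0.15},
    {"delta_pos": [0, 0, 0], "spin": 0.18},
    {"delta_pos": [0, 0, 0], "spin": 0.21},
    {"delta_pos": [0, 0, 0], "spin": 0.23}
  ]
}}

```text
clock: 10.9
eef_pos: [0.5916, 0.0407, 0.0524]
tcp_rot: [-180.0, -0.0, -18.2]
wrist_force: [2.3, 0.5, -2.1]
opening: 0.0138
gripper_force: 40.1
```

```bash
python3 -c "
from h import *
mean(4)"
```

```text
pos [0.59164 0.04065 0.05239] sd [2.e-05 2.e-05 1.e-05] yaw -18.186 F [ 2.52  0.23 -0.96] T [ 0.156 -0.501  0.254] t 11.1
```

Call:
{"api": "arm_command", "payload": {
  "plan": [
    {"delta_pos": [0.03, -0.01, 0], "spin": 0.02},
    {"delta_pos": [0.03, -0.01, 0], "spin": 0.04},
    {"delta_pos": [0.03, -0.01, 0], "spin": 0.06},
    {"delta_pos": [0.03, -0.01, 0], "spin": 0.08},
    {"delta_pos": [0.03, -0.01, 0], "spin": 0.08}
  ]
}}

```text
clock: 11.52
eef_pos: [0.5917, 0.0407, 0.0524]
tcp_rot: [-180.0, -0.0, -22.9]
wrist_force: [2.8, -0.6, -1.0]
opening: 0.0135
gripper_force: 40.0
```

```bash
python3 -c "
from h import *
mean(4)"
```

```text
pos [0.59171 0.04065 0.05237] sd [2.e-05 1.e-05 1.e-05] yaw -22.761 F [ 3.06 -0.75  0.08] T [ 0.043 -0.637  0.232] t 11.7167
```

Call:
{"api": "arm_command", "payload": {
  "plan": [
    {"delta_pos": [0.05, -0.02, 0], "spin": 0.01},
    {"delta_pos": [0.05, -0.02, 0], "spin": 0.02},
    {"delta_pos": [0.05, -0.02, 0], "spin": 0.03},
    {"delta_pos": [0.05, -0.02, 0], "spin": 0.03}
  ]
}}

```text
clock: 12.05
eef_pos: [0.5919, 0.0407, 0.0523]
tcp_rot: [180.0, 0.0, -24.5]
wrist_force: [1.4, -0.0, 2.1]
opening: 0.0133
gripper_force: 40.1
```

```bash
python3 -c "
from h import *
mean(4)"
```

```text
pos [0.59188 0.04068 0.05231] sd [2.e-05 1.e-05 1.e-05] yaw -24.478 F [ 1.11 -0.38  2.62] T [ 0.039 -0.214  0.256] t 12.25
```

Call:
{"api": "arm_command", "payload": {
  "plan": [
    {"delta_pos": [0.02, 0, -0.02], "spin": 0.01},
    {"delta_pos": [0.02, 0, -0.02], "spin": 0.02},
    {"delta_pos": [0.02, 0, -0.02], "spin": 0.03},
    {"delta_pos": [0.02, 0, -0.02], "spin": 0.03}
  ]
}}

```text
clock: 12.58
eef_pos: [0.592, 0.0406, 0.0523]
tcp_rot: [180.0, 0.0, -26.3]
wrist_force: [0.7, 0.6, 1.6]
opening: 0.0135
gripper_force: 40.0
```

```bash
python3 -c "
from h import *
mean(4)"
```

```text
pos [0.59197 0.04061 0.05236] sd [4.e-05 2.e-05 2.e-05] yaw -26.201 F [0.25 0.56 0.55] T [ 0.167 -0.071  0.288] t 12.7833
```

Call:
{"api": "arm_command", "payload": {
  "plan": [
    {"delta_pos": [0, 0, 0], "spin": 0.01},
    {"delta_pos": [0, 0, 0], "spin": 0.02},
    {"delta_pos": [0, 0, 0], "spin": 0.03},
    {"delta_pos": [0, 0, 0], "spin": 0.03}
  ]
}}

```text
clock: 13.12
eef_pos: [0.592, 0.0406, 0.0524]
tcp_rot: [180.0, 0.0, -28.0]
wrist_force: [-0.1, 0.0, -0.6]
opening: 0.0132
gripper_force: 40.0
```

```bash
python3 -c "
from h import *
mean(4)"
```

```text
pos [0.59204 0.04061 0.05238] sd [2.e-05 1.e-05 1.e-05] yaw -27.918 F [ 0.36  0.16 -0.55] T [0.205 0.001 0.231] t 13.3167
```

Call:
{"api": "arm_command", "payload": {
  "plan": [
    {"delta_pos": [0, 0, 0], "spin": 0.01},
    {"delta_pos": [0, 0, 0], "spin": 0.02},
    {"delta_pos": [0, 0, 0], "spin": 0.02}
  ]
}}

```text
clock: 13.57
eef_pos: [0.5921, 0.0406, 0.0524]
tcp_rot: [180.0, 0.0, -29.1]
wrist_force: [0.4, 0.4, 0.2]
opening: 0.0136
gripper_force: 40.0
```

```bash
python3 -c "
from h import *
mean(4)"
```

```text
pos [0.59211 0.04058 0.0524 ] sd [2.e-05 1.e-05 1.e-05] yaw -29.066 F [-0.38  0.26 -0.99] T [0.183 0.023 0.257] t 13.7667
```

Call:
{"api": "arm_command", "payload": {
  "plan": [
    {"delta_pos": [0, 0, 0], "spin": 0.01},
    {"delta_pos": [0, 0, 0], "spin": 0.02},
    {"delta_pos": [0, 0, 0], "spin": 0.02}
  ]
}}

```text
clock: 14.02
eef_pos: [0.5921, 0.0406, 0.0524]
tcp_rot: [180.0, 0.0, -30.3]
wrist_force: [0.2, -0.6, -2.1]
opening: 0.0132
gripper_force: 40.2
```

```bash
python3 -c "
from h import *
mean(4)"
```

```text
pos [0.59214 0.04057 0.05242] sd [1.e-05 1.e-05 1.e-05] yaw -30.203 F [-0.31  0.85 -2.35] T [0.178 0.005 0.382] t 14.2167
```

Call:
{"api": "arm_command", "payload": {
  "plan": [
    {"delta_pos": [0, 0, 0.01], "spin": 0.005},
    {"delta_pos": [0, 0, 0.01], "spin": 0.01},
    {"delta_pos": [0, 0, 0.01], "spin": 0.01}
  ]
}}

```text
clock: 14.47
eef_pos: [0.5922, 0.0406, 0.0524]
tcp_rot: [180.0, 0.0, -30.8]
wrist_force: [-0.8, 1.0, -0.9]
opening: 0.0131
gripper_force: 40.3
```

```bash
python3 -c "
from h import *
mean(4)"
```

```text
pos [0.59218 0.04059 0.0524 ] sd [1.e-05 0.e+00 2.e-05] yaw -30.776 F [-0.57  0.74 -1.38] T [0.156 0.108 0.492] t 14.6667
```

Call:
{"api": "arm_command", "payload": {
  "plan": [
    {"delta_pos": [0, 0, 0], "spin": 0.005},
    {"delta_pos": [0, 0, 0], "spin": 0.01},
    {"delta_pos": [0, 0, 0], "spin": 0.01}
  ]
}}

```text
clock: 14.92
eef_pos: [0.5922, 0.0406, 0.0524]
tcp_rot: [180.0, 0.0, -31.4]
wrist_force: [-0.9, 0.2, -0.6]
opening: 0.013
gripper_force: 40.5
```

```bash
python3 -c "
from h import *
mean(4)"
```

```text
pos [0.59221 0.0406  0.0524 ] sd [2.e-05 1.e-05 2.e-05] yaw -31.348 F [-0.6   0.37 -0.57] T [0.142 0.193 0.552] t 15.1167
```

The torque rises steadily past friction (0.25 to 0.55 N m over 0.04 rad) at about 0.6 rad total, so the ring is at its stop. Now I'll relax the torque.

Call:
{"api": "arm_command", "payload": {
  "plan": [
    {"delta_pos": [0, 0, 0], "spin": -0.01},
    {"delta_pos": [0, 0, 0], "spin": -0.02},
    {"delta_pos": [0, 0, 0], "spin": -0.03},
    {"delta_pos": [0, 0, 0], "spin": -0.04},
    {"delta_pos": [0, 0, 0], "spin": -0.04}
  ]
}}

```text
clock: 15.53
eef_pos: [0.5923, 0.0406, 0.0524]
tcp_rot: [-180.0, -0.0, -29.0]
wrist_force: [-0.9, -0.1, -0.6]
opening: 0.0136
gripper_force: 40.0
```

```bash
python3 -c "
from h import *
mean(4)"
```

```text
pos [0.59231 0.04059 0.05241] sd [3.e-05 1.e-05 2.e-05] yaw -29.075 F [-0.1   0.25 -0.37] T [0.166 0.109 0.127] t 15.7333
```

Call:
{"api": "arm_command", "payload": {
  "plan": [
    {"delta_pos": [0, 0, 0], "spin": -0.012},
    {"delta_pos": [0, 0, 0], "spin": -0.012},
    {"delta_pos": [0, 0, -0.2], "spin": -0.012},
    {"delta_pos": [0, 0, -0.4], "spin": -0.012},
    {"delta_pos": [0, 0, -0.4], "spin": -0.012}
  ]
}}

```text
clock: 16.15
eef_pos: [0.5926, 0.0406, 0.0569]
tcp_rot: [-180.0, -0.0, -28.4]
wrist_force: [0.4, 1.4, -0.6]
opening: 0.0134
gripper_force: 39.9
```

```bash
python3 -c "
from h import *
mean(4)"
```

```text
pos [0.59235 0.0406  0.05655] sd [7.0e-05 2.0e-05 1.1e-04] yaw -28.378 F [ 0.28  0.26 -1.21] T [ 0.113 -0.03  -0.011] t 16.35
```

Torque is zero and the pins slide freely, so I'll lift clear to about z 0.115.

Call:
{"api": "arm_command", "payload": {
  "plan": [
    {"delta_pos": [0, 0, -0.5], "spin": 0},
    {"delta_pos": [0, 0, -1.5], "spin": 0},
    {"delta_pos": [0, 0, -3], "spin": 0},
    {"delta_pos": [0, 0, -5], "spin": 0},
    {"delta_pos": [0, 0, -6.2], "spin": 0},
    {"delta_pos": [0, 0, -6.2], "spin": 0},
    {"delta_pos": [0, 0, -6.2], "spin": 0}
  ]
}}

```text
clock: 16.93
eef_pos: [0.5928, 0.0406, 0.1193]
tcp_rot: [-179.9, -0.1, -28.4]
wrist_force: [-1.0, -0.5, -2.0]
opening: 0.0132
gripper_force: 39.9
```

```bash
python3 -c "
from h import *
p,y=mean()
im=avg('side',4); np.save('sidek.npy',im)
n='side'; c=plane(n,[(316.53,192.5)],.036)[0]; a=np.radians(np.arange(0,360,1.)); val=0
for rr in(.034,.036,.038):
    q=proj(n,c+np.c_[rr*np.cos(a),rr*np.sin(a),0*a]).astype(np.float32); val=val+cv2.remap(im[...,0],q[None,:,0],q[None,:,1],2)[0].astype(float)
d=np.median(val)-val; print([(int(i),int(d[i])) for i in np.argsort(-d)[:24]])
go(.5674,-.154,.116,7.3)
cv2.imwrite('pics/k6.png',cv2.resize(im[130:220,280:370],(600,600),interpolation=2)[:,:,::-1])"
```

```text
pos [0.59166 0.04055 0.11762] sd [2.0e-04 2.0e-05 2.8e-04] yaw -28.374 F [-0.1   0.12 -1.16] T [0.071 0.023 0.014] t 17.3333
[(332, 112), (333, 110), (331, 109), (334, 103), (330, 101), (335, 96), (329, 90), (336, 86), (328, 77), (154, 75), (155, 74), (337, 73), (153, 73), (152, 70), (156, 68), (151, 63), (157, 63), (338, 62), (327, 59), (150, 57), (158, 55), (339, 50), (159, 47), (149, 47)]
t 17.53 delta cm [ 7.07 18.3   0.22] spin -0.6226
tcp [0.5922 0.0406 0.1182] [ 1.7999e+02  1.0000e-02 -2.8370e+01] F [ 0.15  0.31 -1.05] T [ 0.04  -0.009  0.01 ] 0.013051940203536814
```

View pics/k6.png

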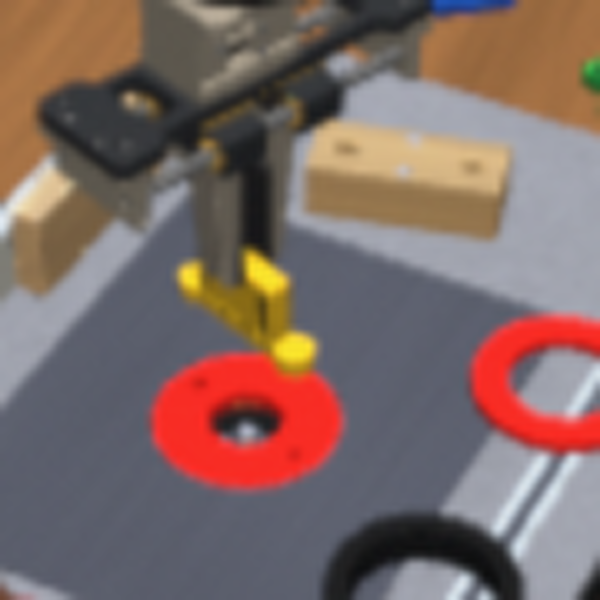

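The ring's hole line has gone from about +3.4° to −27°, roughly 0.53 rad, and the wrench is clear. The holder's holes are visible at right. Moving back to it.

Call:
{"api": "arm_command", "payload": {
  "plan": [
    {"delta_pos": [0.9, 2.3, 0], "spin": -0.08},
    {"delta_pos": [1.9, 5, 0], "spin": -0.16},
    {"delta_pos": [2.9, 7.6, 0], "spin": -0.24},
    {"delta_pos": [3.9, 10.2, 0], "spin": -0.33},
    {"delta_pos": [5, 13, 0], "spin": -0.42},
    {"delta_pos": [6.1, 15.8, 0], "spin": -0.52},
    {"delta_pos": [6.8, 17.7, 0], "spin": -0.6},
    {"delta_pos": [7.05, 18.3, 0], "spin": -0.623}
  ]
}}

```text
clock: 18.2
eef_pos: [0.5668, -0.1569, 0.1184]
tcp_rot: [180.0, -0.0, 7.5]
wrist_force: [0.7, -0.6, -1.0]
opening: 0.0134
gripper_force: 39.9
```

Call:
{"api": "arm_command", "payload": {
  "plan": [
    {"delta_pos": [0, 0, 0], "spin": 0},
    {"delta_pos": [0, 0, 0], "spin": 0},
    {"delta_pos": [0, 0, 0], "spin": 0}
  ]
}}

```text
clock: 18.45
eef_pos: [0.5673, -0.1533, 0.1184]
tcp_rot: [-180.0, 0.0, 7.3]
wrist_force: [-0.2, -0.7, -1.1]
opening: 0.0131
gripper_force: 39.9
```

```bash
python3 -c "
from h import *
mean()
im=avg('side',4)
go(.5672,-.154,.092,7.3)
cv2.imwrite('pics/l7.png',cv2.resize(im[120:180,315:375],(600,600),interpolation=0)[:,:,::-1])"
```

```text
pos [ 0.56741 -0.15325  0.1184 ] sd [3.0e-05 1.9e-04 2.0e-05] yaw 7.347 F [ 0.07  0.19 -1.38] T [ 0.035  0.033 -0.002] t 18.85
t 19.05 delta cm [-0.01  0.01  2.64] spin 0.0004
tcp [ 0.5673 -0.1539  0.1184] [180.     0.     7.32] F [ 1.29  0.19 -0.49] T [0.043 0.067 0.03 ] 0.01325937766350922
```

View pics/l7.png

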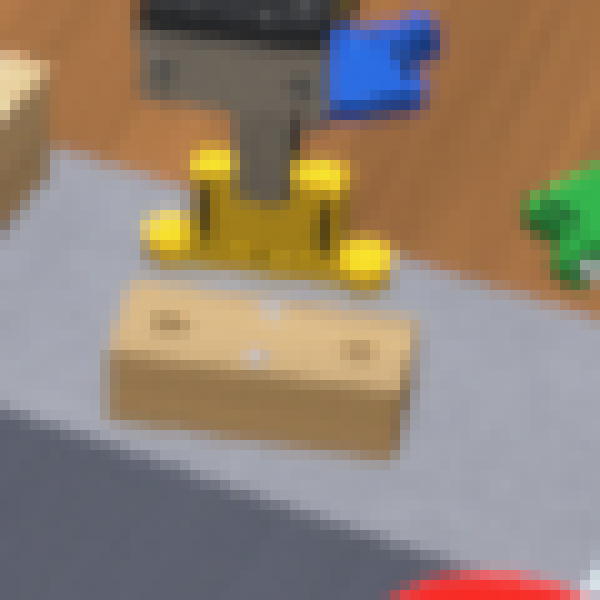

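Side crop: the wrench feet at (331.8,143) and (351.3,145.8) line up above the holder holes at (332,152) and (351,155). Lowering.

Call:
{"api": "arm_command", "payload": {
  "plan": [
    {"delta_pos": [0, 0, 1], "spin": 0},
    {"delta_pos": [0, 0, 2], "spin": 0},
    {"delta_pos": [0, 0, 2.3], "spin": 0},
    {"delta_pos": [0, 0, 2.5], "spin": 0},
    {"delta_pos": [0, 0, 2.6], "spin": 0},
    {"delta_pos": [0, 0, 2.6], "spin": 0}
  ]
}}

```text
clock: 19.55
eef_pos: [0.5671, -0.1539, 0.092]
tcp_rot: [-180.0, 0.0, 7.3]
wrist_force: [-0.1, -0.2, -1.3]
opening: 0.013
gripper_force: 39.9
```

```bash
python3 -c "
from h import *
mean()"
```

```text
pos [ 0.56748 -0.15398  0.09261] sd [7.0e-05 2.0e-05 1.2e-04] yaw 7.323 F [ 0.04 -0.08 -1.32] T [ 0.016  0.007 -0.001] t 19.95
```

Call:
{"api": "arm_command", "payload": {
  "plan": [
    {"delta_pos": [0, 0, 0.2], "spin": 0},
    {"delta_pos": [0, 0, 0.4], "spin": 0},
    {"delta_pos": [0, 0, 0.5], "spin": 0},
    {"delta_pos": [0, 0, 0.58], "spin": 0},
    {"delta_pos": [0, 0, 0.6], "spin": 0},
    {"delta_pos": [0, 0, 0.6], "spin": 0}
  ]
}}

```text
clock: 20.45
eef_pos: [0.5672, -0.1539, 0.0864]
tcp_rot: [-180.0, 0.0, 7.3]
wrist_force: [-0.1, -0.2, 0.6]
opening: 0.013
gripper_force: 39.9
```

```bash
python3 -c "
from h import *
mean()"
```

```text
pos [ 0.56727 -0.15392  0.0864 ] sd [2.e-05 1.e-05 1.e-05] yaw 7.321 F [-0.64 -0.22 -0.09] T [ 0.005  0.152 -0.002] t 20.85
```

The wrench rests on the holder. Releasing to a moderate opening, then lifting.

Call:
{"api": "arm_command", "payload": {
  "plan": [
    {"delta_pos": [0, 0, 0], "spin": 0},
    {"delta_pos": [0, 0, 0], "spin": 0},
    {"delta_pos": [0, 0, 0], "spin": 0},
    {"delta_pos": [0, 0, 0], "spin": 0},
    {"delta_pos": [0, 0, 0], "spin": 0}
  ],
  "jaw": 45
}}

```text
clock: 21.27
eef_pos: [0.5674, -0.1539, 0.0864]
tcp_rot: [180.0, -0.0, 7.3]
wrist_force: [0.7, -0.1, 0.4]
opening: 0.041
gripper_force: 0.0
```

Call:
{"api": "arm_command", "payload": {
  "plan": [
    {"delta_pos": [0, 0, -1], "spin": 0},
    {"delta_pos": [0, 0, -3], "spin": 0},
    {"delta_pos": [0, 0, -6], "spin": 0},
    {"delta_pos": [0, 0, -9], "spin": 0},
    {"delta_pos": [0, 0, -12], "spin": 0},
    {"delta_pos": [0, 0, -12], "spin": 0},
    {"delta_pos": [0, 0, -12], "spin": 0}
  ]
}}

```text
clock: 21.85
eef_pos: [0.5686, -0.1543, 0.2091]
tcp_rot: [179.9, -0.2, 7.3]
wrist_force: [0.3, 0.5, -1.2]
opening: 0.0411
gripper_force: 0.0
```

```bash
python3 -c "
from h import *
mean(4)
im=avg('side',4)
cv2.imwrite('pics/m8.png',cv2.resize(im[130:220,280:370],(600,600),interpolation=2)[:,:,::-1])"
```

```text
pos [ 0.56681 -0.15378  0.20602] sd [0.00043 0.00012 0.0008 ] yaw 7.322 F [-0.1   0.04 -0.23] T [ 0.047 -0.021 -0.021] t 22.05
```

View pics/m8.png

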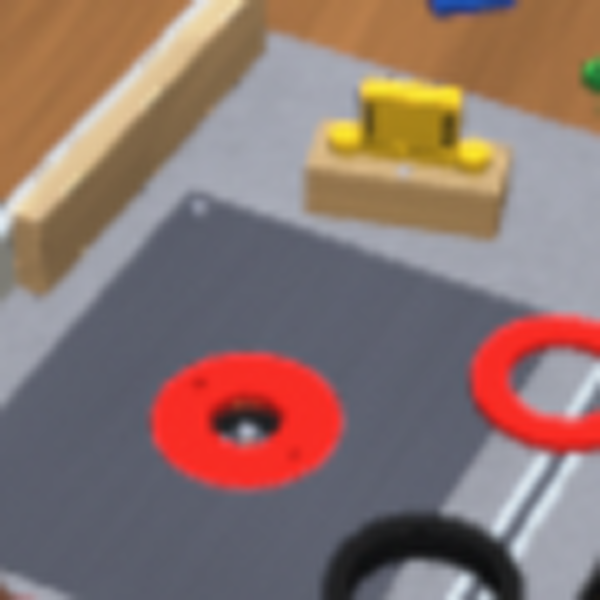

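The wrench stands home in its holder at about (342,148), as it did at the start. The ring is turned and the bystanders are unmoved. Handing in.

```bash
python3 -c "
from rig import r
print(r.job_done())"
```

```text
the job is handed in; nothing more can be done
None
```

The ring is turned clockwise up against its stop (judged by the torque rise; the joint angle can't be read), the yellow wrench is back upright and released in its holder, and the job is handed in at about 22 s; no verdict was returned.

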